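# Tip the V-block onto its bed and lay the handle blank in it

### The job

Set up the V-block for the file-handle blank. Push the standing V-block against the front edge of the steel bed plate and tip it over that edge, never lifting it, so that it lies on the plate with its V groove up. Then slide it square against the back stop, near the middle of the plate, swing the catch fully shut behind it, and lay the round wooden blank lengthwise in the V, roughly centred on the block, leaving everything else on the bench where it is.

Things in the scene. Friction and masses are not known exactly. Their poses are not given: they have to be found in the camera images.
- bed: fixed dark steel bed plate, 130 mm (its x) by 140 mm (its y), 8 mm thick. Origin on the bench at the middle of its front edge; x points from there across the plate to the back stop, y left, z up. The plate's upright front face (x = 0, 8 mm high) is the fence to tip over. The back stop is a bar 24 mm high on the plate, its face at x = 112 mm, from y = -45 to +65 mm
- vblock: loose aluminium V-block, about 0.5 kg, standing on end on the bench before the bed's front edge: 40 mm thick (its x), 64 mm wide (y), 72 mm tall (z). Origin: centre of the end it stands on. The V groove, 24 mm wide, 12 mm deep, 90 degrees, runs its whole height down the middle of the -x face, the face away from the bed, which comes to lie uppermost when the block is tipped over the edge
- vblock_mid (a point): centre of the V-block. The block topples of itself once leaned about 40 degrees over the edge; it then lies about 45 mm short of the back stop, its near end a little over the front edge, its V face 48 mm above the bench, its z along the bed's x. Pushed higher than about 25 mm while still short of the edge, it may tip too soon
- catch (a joint): angle of the catch, a flat steel arm (12 mm wide, top 18 mm above the bench) swinging level over the plate: 0 = fully shut, arm along the bed's +y just behind the near end of the home block; grows to 2.5 as it opens over the front edge to the right. Starts open. Pivot at (30, -56) mm in the bed's x, y; at angle q the arm points to (-sin q, cos q) there
- catch_pin (a point): mid-height (30 mm above the bench) of the upright pin, 10 mm in diameter, 82 mm from the pivot at the end of the catch's arm, by which the catch is pushed; its top is 44 mm above the bench. The catch stays where it is left and takes under 2 N at the pin
- blank_mid (a point): centre of the round wooden file-handle blank with a brass ferrule, 26 mm in diameter, 110 mm long, lying on the bench to the left; its y axis runs along its length. In the V its centre lies 6 mm above the block's top face, 54 mm above the bench
- blank: the same handle blank as a body; its origin lies on its surface, so use blank_mid for its place
- tamper: steel hand tamper with a black foot, 51 mm across, 166 mm tall, standing; bystander
- glue_bottle: small white needle-nosed glue bottle with a red cap, 29 mm across, 110 mm tall, standing; bystander
- nail_block: pine block with two nails, 30 x 55 x 38 mm; bystander
- wood_cube: oak offcut, 24 x 24 x 22 mm; bystander
- pin_drill: drill bit in a wooden grip, 23 x 100 x 26 mm, lying; bystander
Not all that is in view belongs to the job. Several things have the shape of the vblock; the one meant has the colours described above.

How it is judged:
By the outcome, as a careful person would: the job done as asked, in the order asked, and still so for the second after the job is handed in, with the robot touching nothing.
It also fails if it takes over 72 s, if anything falls off the work surface, if the arm or the gripper's body presses on something with over 40 N, if the wrist force passes 120 N, or if a joint passes its speed limit or range.

### The arm

A 6-joint arm with a two-finger parallel gripper is mounted at the origin on a cart in front of the work surface, level with it; the furniture and walls round the work are solid. World frame = base frame: x ahead of the robot, y to its left, z up, the work surface at z = 0. Lengths are in m, angles in rad, forces in N, time in s.
With the tool pointing down it reaches from about 0.25 to 0.775 m from the base axis. Payload 4 kg.
Tool frame: the origin (TCP) lies on the centre line of the jaws, within the pads' length; the fingertips stand 8 mm ahead of it and the grasp point (between the pads) lies 11 mm behind it; z points along the fingers, y is the direction in which the jaws open and shut (so a half turn about z gives the same grasp; the last joint's range is limited). The gripper opens to 94 mm and grips with 3 to 60 N. Pads are 16 mm wide; open, the fingers measure 119 mm over their backs; the gripper's body (75 mm by 177 mm) begins 78 mm behind the grasp point.
Start: joints at [1.136, 0.087, 1.371, -0, 1.684, -0.103], TCP at [0.179, 0.52, 0.214] pointing down, gripper open.
Joint ranges: [-3.1, 3.1], [-0.76, 2.03], [0.27, 2.55], [-1.08, 4.22], [0.17, 2.65], [-2.57, 2.57]. Speed limits (rad/s): [2.79, 2.79, 3.14, 3.14, 3.14, 3.14].

### API

Orientations are given as [roll, pitch, yaw] about the fixed x, y, z axes, in that order (R = Rz(yaw) Ry(pitch) Rx(roll)).
In Python, from bench import robot gives the robot as it stands.
- The arm moves only by the shell command python3 -m crank 'ROWS' [OPENING]. ROWS is JSON, a list of rows, each a list of 4 numbers: the shift along the tool's x, y, z scaled (see below), then the turn about the tool's z scaled (see below). A call has exactly 10 rows; each row shifts and turns the commanded pose from where the row before left it, along the tool's axes as they then stand; what a row does not reach is not made up. The controller multiplies each number of a shift by 0.2 m and each number of a turn by pi/2 rad. A row lasts 1/8 s, in which the tool goes at most 62.5 mm and 10.7 degrees, less where a joint would pass 70% of its speed; a pose out of reach is approached as far as the arm can. A call with a number of a shift or a turn outside -1 to 1 is refused whole. A call with a gripper value outside its range is refused whole. OPENING is the gripper command: -1 is fully open, 1 is shut, values between are in proportion, set as the call begins (- or left out, the last holds). The fingers move at their own pace and stop on an object; the grip force is fixed at half the most. Time passes only in rows, so rows that do not move let the fingers close, or fill a call up. It gives the time, the measured TCP pose, the force and the opening at its end, in the units of the state.
- robot.get_obs(): the state, without advancing time (a new reading comes with each control period).
- robot.snapshot(name): name is "scene" or "top" or "wrist"; returns (picture, depth): 480x640x3 uint8, red, green, blue; 480x640 float32, m along the optical axis (not along the pixel's ray), 0 where there is no reading.
- robot.camera_params(name): a dict with "fx", "fy", "cx", "cy" (pixels), "world_from_camera" (4x4, takes a point from camera to world coordinates). Camera axes: x right, y down, z forward; pixel columns grow to the right and rows downward; lengths in m; the calibration is good to about 2 mm. The wrist camera is an equidistant fisheye: a pixel r from the principal point sees the ray r / f radians off the axis. A picture is of the moment at which its call begins: read the wrist's pose just before it. camera_params takes no time and is no camera call; for the wrist camera it gives the pose at the moment of the call.
- robot.close_job(): hands the job in, once; it reports no verdict.
The state is a dict: "time": time; "joint_positions": joint angles; "qvel": joint speeds; "joint_torque": joint torques, N m; "tool_pos": TCP position; "ee_rot": TCP orientation; "wrist_force": force on the tool from outside, world axes, zero at the start; "wrist_torque": the same for the moment, N m; "width": finger opening in m.
Only numpy, scipy, OpenCV 4.12 (cv2) and the standard library are available. Lean on these libraries where they do the work, as an engineer would, in place of code of your own. Each camera call takes 0.05 s, during which the arm holds its last target.

## Working session

There is one attempt and no reset: what is moved stays moved. The work goes in short steps, Python scripts to look and compute and a shell command to move; the robot and the scene stay as the last step left them, time stands still between calls to the robot, and variables do not carry over. Pictures are saved under pics/ and viewed, and the job is handed in when it is done.

```bash
ls; mkdir -p pics; python3 - <<'E'
from bench import robot
import cv2
o=robot.get_obs(); print({k:(v if not hasattr(v,'round') else v) for k,v in o.items()})
for n in ["scene","top"]:
    p,d=robot.snapshot(n); cv2.imwrite(f"pics/{n}0.png",p[:,:,::-1])
    import numpy as np; np.save(f"pics/{n}0.npy",d)
    print(n,robot.camera_params(n))
E
```

```text
pics
{'time': 0.0, 'joint_positions': array([ 1.13590649e+00,  8.79558048e-02,  1.37223985e+00,  2.00123445e-05,
        1.68359005e+00, -1.03110871e-01]), 'qvel': array([-0.00080105,  0.00111625, -0.00035181, -0.00056847, -0.00114354,
       -0.00095439]), 'joint_torque': array([ 3.46199176e-04, -3.40173268e+01, -3.02431154e+01,  7.18262815e-02,
        3.28353408e-02, -1.90000405e-04]), 'tool_pos': array([0.17892996, 0.519525  , 0.21231103]), 'ee_rot': array([-3.13941330e+00, -2.45511163e-04,  2.80981565e+00]), 'wrist_force': array([-0.2772383 , -0.37247018,  0.61970428]), 'wrist_torque': array([0.01205372, 0.01798914, 0.00989192]), 'width': 0.09373138103025816}
scene {'fx': 476.67761480674113, 'fy': 476.67761480674113, 'cx': 326.7199030057118, 'cy': 241.92214441030592, 'world_from_camera': array([[ 8.91730940e-01, -2.18374733e-01,  3.96394258e-01,
         1.04546335e-01],
       [-4.52565734e-01, -4.29444116e-01,  7.81512641e-01,
        -9.32884777e-01],
       [-4.33432553e-04, -8.76293460e-01, -4.81777526e-01,
         5.71401234e-01],
       [ 0.00000000e+00,  0.00000000e+00,  0.00000000e+00,
         1.00000000e+00]])}
top {'fx': 607.3094427522705, 'fy': 607.3094427522705, 'cx': 317.436384496507, 'cy': 240.2173640792968, 'world_from_camera': array([[ 0.01721591, -0.99416138,  0.10652114,  0.34947796],
       [-0.99982582, -0.01788549, -0.00533372, -0.08485578],
       [ 0.00720776, -0.10641077, -0.99429613,  1.58891773],
       [ 0.        ,  0.        ,  0.        ,  1.        ]])}
```

View pics/scene0.png

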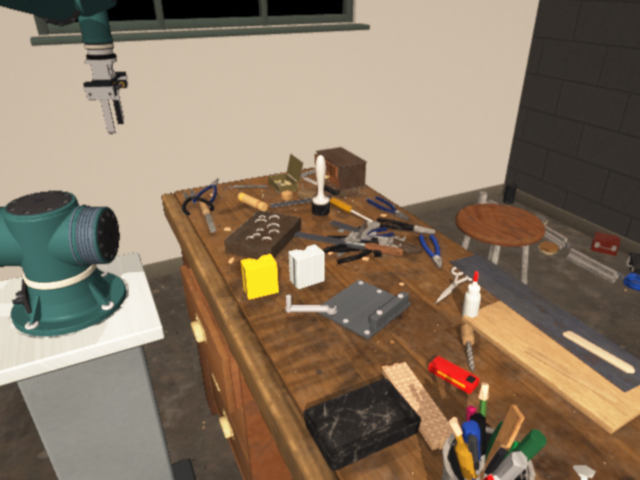

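View pics/top0.png

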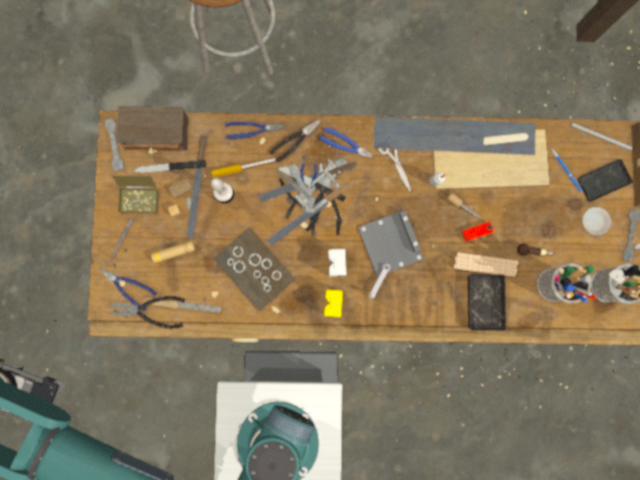

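```bash
cat > h.py <<'E'
import numpy as np, cv2
from bench import robot
def ray(n,u,v,P=None):
    P=P or robot.camera_params(n); T=P["world_from_camera"]
    d=T[:3,:3]@np.array([(u-P["cx"])/P["fx"],(v-P["cy"])/P["fy"],1]); return T[:3,3],d
def atz(n,u,v,z,P=None):
    o,d=ray(n,u,v,P); return o+d*(z-o[2])/d[2]
def crop(img,x0,y0,x1,y1,s,name):
    c=cv2.resize(img[y0:y1,x0:x1],None,fx=s,fy=s,interpolation=cv2.INTER_CUBIC); cv2.imwrite("pics/"+name,c)
E
python3 - <<'E'
from h import *
im=cv2.imread("pics/top0.png"); crop(im,310,190,440,315,6,"c1.png")
im=cv2.imread("pics/scene0.png"); crop(im,230,220,420,350,4,"c2.png")
im=cv2.imread("pics/top0.png"); crop(im,140,225,210,275,8,"c3.png")
E
```

```text
(no output)
```

View pics/c1.png

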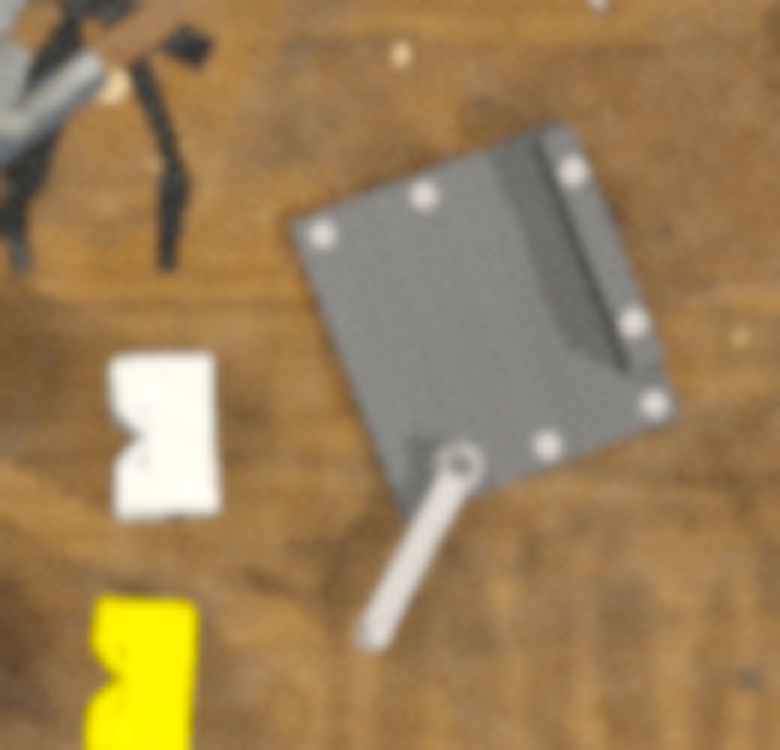

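View pics/c2.png

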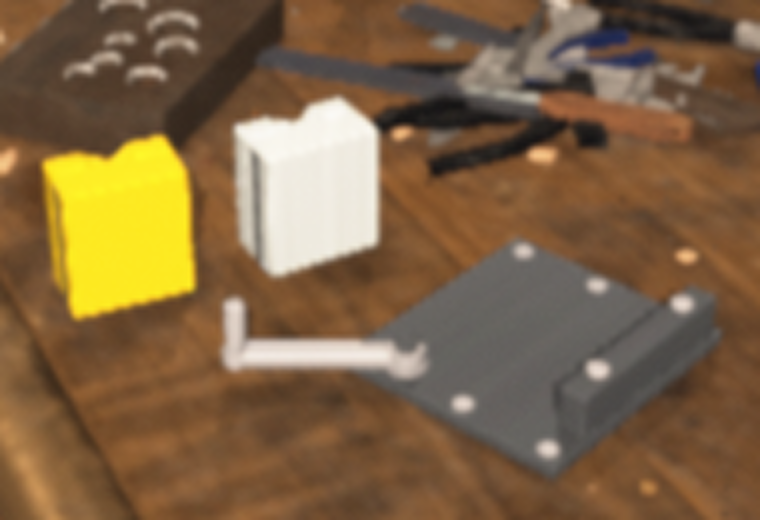

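View pics/c3.png

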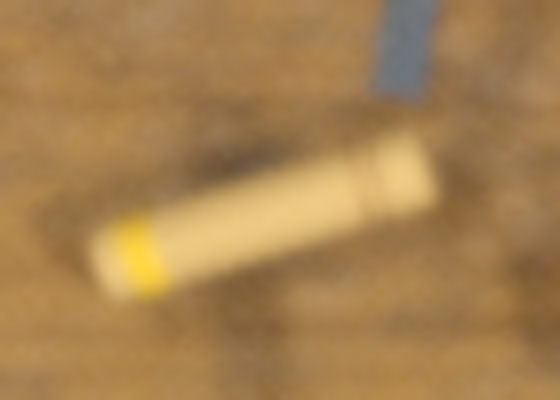

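```bash
python3 - <<'E'
from h import *
np.set_printoptions(precision=4,suppress=True)
f=lambda c,z:atz("top",c[0]/6+310-.4,c[1]/6+190-.4,z)
for n,c,z in [("FL",(294,225),.008),("FR",(407,517),.008),("BL",(570,122),.032),("BR",(680,414),.008),("piv",(460,463),.018),("pintop",(373,630),.044)]: print(n,f(c,z))
for c in [(108,357),(213,352),(220,514),(116,520)]: print("blk",f(c,.072))
for c in [(97,255),(435,175)]: print("blank",atz("top",c[0]/8+140,c[1]/8+225,.013))
d=np.load("pics/top0.npy"); print(d[255:270,328:350:3])
for n,(u,v) in dict(tamper=(222,190),glue=(438,180),nail=(478,231),drill=(465,207),plate=(255,267),yellow=(334,303),pliers=(340,215)).items(): print(n,atz("top",u,v,.02))
E
```

```text
FL [ 0.5554 -0.2008  0.008 ]
FR [ 0.4286 -0.2511  0.008 ]
BL [ 0.5994 -0.318   0.032 ]
BR [ 0.4755 -0.3698  0.008 ]
piv [ 0.4518 -0.2728  0.018 ]
pintop [ 0.3788 -0.2333  0.044 ]
blk [ 0.49   -0.1189  0.072 ]
blk [ 0.4929 -0.1628  0.072 ]
blk [ 0.4253 -0.1665  0.072 ]
blk [ 0.422  -0.1233  0.072 ]
blank [0.4671 0.3352 0.013 ]
blank [0.4951 0.2267 0.013 ]
[[1.5913 1.5227 1.5208 1.5209 1.5225 1.5161 1.5955 1.603 ]
 [1.5812 1.5151 1.5204 1.522  1.5208 1.5255 1.5972 1.5905]
 [1.5903 1.5258 1.5203 1.5217 1.5217 1.5213 1.5928 1.5957]
 [1.5901 1.5247 1.5182 1.5223 1.5224 1.519  1.5925 1.5918]
 [1.5877 1.5194 1.5197 1.519  1.5241 1.5162 1.5953 1.5941]
 [1.5949 1.5349 1.5211 1.5225 1.5222 1.5146 1.5922 1.5881]
 [1.5941 1.554  1.5197 1.5206 1.5203 1.5183 1.5919 1.592 ]
 [1.592  1.5827 1.5209 1.5133 1.5249 1.5281 1.5925 1.5834]
 [1.5914 1.5915 1.5216 1.5154 1.5146 1.5206 1.589  1.5909]
 [1.5951 1.5974 1.5244 1.5161 1.5196 1.519  1.5971 1.5961]
 [1.5944 1.5892 1.5251 1.5203 1.5259 1.5197 1.5885 1.5963]
 [1.5896 1.5198 1.5119 1.522  1.5209 1.5186 1.5933 1.5942]
 [1.591  1.5178 1.5178 1.5125 1.5207 1.5187 1.5922 1.5876]
 [1.5843 1.52   1.5254 1.5231 1.5205 1.521  1.5886 1.5923]
 [1.5874 1.5091 1.5188 1.5182 1.514  1.5195 1.5895 1.5881]]
tamper [0.6453 0.1589 0.02  ]
glue [ 0.6825 -0.4076  0.02  ]
nail [ 0.5493 -0.5115  0.02  ]
drill [ 0.612  -0.4781  0.02  ]
plate [0.4451 0.0668 0.02  ]
yellow [ 0.3561 -0.1386  0.02  ]
pliers [ 0.5848 -0.151   0.02  ]
```

The two V-block-shaped things are white/silver at top px (337,262) and yellow at (334,303). The crop shows the bare aluminium (white-grey) one standing in front of the plate, with its groove facing away from the bed, so that is the vblock and yellow is the decoy. The blank (brass ferrule) is at about (173,252). Next I'll move over the work for a close look.

```bash
cat >> h.py <<'E'
np.set_printoptions(precision=4,suppress=True)
def wrap(a): return (a+np.pi)%(2*np.pi)-np.pi
def plan(tgt,n,start=None,yaw_deg=True):
    """rows from measured (or given) pose to tgt x,y,z,yawdeg, in n rows (shift, then turn)"""
    if start is None:
        o=robot.get_obs(); p=np.array(o["tool_pos"]); y=o["ee_rot"][2]
    else: p=np.array(start[:3],float); y=np.radians(start[3])
    dy=wrap(np.radians(tgt[3])-y); st=(np.array(tgt[:3])-p)/n; rows=[]
    for i in range(n):
        yy=y+dy*i/n
        ex=np.array([np.cos(yy),np.sin(yy),0]); ey=np.array([np.sin(yy),-np.cos(yy),0])
        rows.append([round(float(v),3) for v in (st@ex/.2,st@ey/.2,-st[2]/.2,-dy/n/(np.pi/2))])
    return rows
def st():
    o=robot.get_obs(); print("t",round(o["time"],2),"p",np.round(o["tool_pos"],4),"rpy",np.round(np.degrees(o["ee_rot"]),1),"w",round(o["width"],4),"F",np.round(o["wrist_force"],1))
E
python3 - <<'E'
from h import *
T=robot.camera_params("wrist"); print(T)
for r in plan((.45,-.09,.24,112),20): print(r)
E
```

```text
{'fx': 371.64829954431775, 'fy': 371.64829954431775, 'cx': 322.6129641223032, 'cy': 240.79430185562305, 'world_from_camera': array([[ 0.3258,  0.921 ,  0.2136,  0.1177],
       [ 0.9454, -0.3168, -0.0758,  0.5419],
       [-0.0021,  0.2267, -0.974 ,  0.3829],
       [ 0.    ,  0.    ,  0.    ,  1.    ]])}
[-0.114, -0.122, -0.007, 0.027]
[-0.119, -0.117, -0.007, 0.027]
[-0.124, -0.112, -0.007, 0.027]
[-0.128, -0.106, -0.007, 0.027]
[-0.133, -0.101, -0.007, 0.027]
[-0.137, -0.095, -0.007, 0.027]
[-0.141, -0.089, -0.007, 0.027]
[-0.145, -0.083, -0.007, 0.027]
[-0.148, -0.077, -0.007, 0.027]
[-0.151, -0.07, -0.007, 0.027]
[-0.154, -0.064, -0.007, 0.027]
[-0.157, -0.057, -0.007, 0.027]
[-0.159, -0.051, -0.007, 0.027]
[-0.161, -0.044, -0.007, 0.027]
[-0.163, -0.037, -0.007, 0.027]
[-0.164, -0.03, -0.007, 0.027]
[-0.165, -0.023, -0.007, 0.027]
[-0.166, -0.016, -0.007, 0.027]
[-0.167, -0.009, -0.007, 0.027]
[-0.167, -0.001, -0.007, 0.027]
```

```bash
python3 -m crank '[[-0.114,-0.122,-0.007,0.027],[-0.119,-0.117,-0.007,0.027],[-0.124,-0.112,-0.007,0.027],[-0.128,-0.106,-0.007,0.027],[-0.133,-0.101,-0.007,0.027],[-0.137,-0.095,-0.007,0.027],[-0.141,-0.089,-0.007,0.027],[-0.145,-0.083,-0.007,0.027],[-0.148,-0.077,-0.007,0.027],[-0.151,-0.07,-0.007,0.027]]' 0.23
python3 -m crank '[[-0.154,-0.064,-0.007,0.027],[-0.157,-0.057,-0.007,0.027],[-0.159,-0.051,-0.007,0.027],[-0.161,-0.044,-0.007,0.027],[-0.163,-0.037,-0.007,0.027],[-0.164,-0.03,-0.007,0.027],[-0.165,-0.023,-0.007,0.027],[-0.166,-0.016,-0.007,0.027],[-0.167,-0.009,-0.007,0.027],[-0.167,0,-0.007,0.027]]'
python3 - <<'E'
from h import *
st(); P=robot.camera_params("wrist"); p,d=robot.snapshot("wrist"); cv2.imwrite("pics/w1.png",p[:,:,::-1]); np.save("pics/w1.npy",d)
import pickle; pickle.dump(P,open("pics/w1.pkl","wb")); st()
E
```

```text
time: 1.35
tool_pos: [0.3154, 0.2144, 0.2271]
ee_rot: [-3.141, -0.0, 2.384]
wrist_force: [0.6, -0.0, -0.8]
width: 0.0363
time: 2.6
tool_pos: [0.4525, -0.0899, 0.241]
ee_rot: [-3.141, -0.001, 1.96]
wrist_force: [0.8, -0.1, -0.5]
width: 0.0363
t 2.6 p [ 0.4525 -0.0899  0.241 ] rpy [-180.    -0.   112.3] w 0.0363 F [ 0.8 -0.1 -0.5]
t 2.65 p [ 0.4537 -0.0932  0.2406] rpy [-179.9    0.1  112.1] w 0.0362 F [ 1.5 -2.6  0.5]
```

View pics/w1.png

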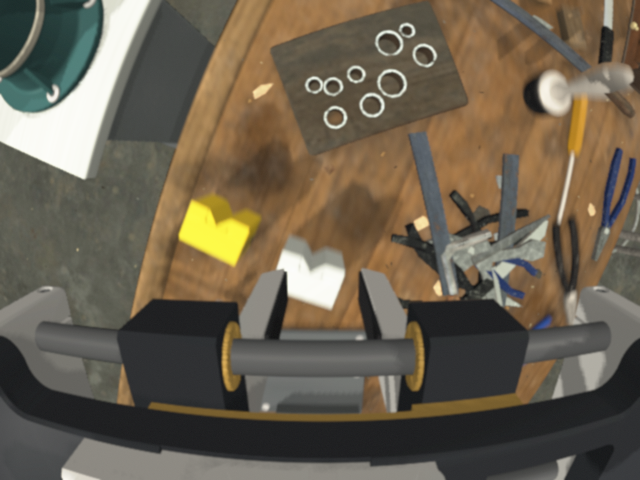

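```bash
cat > fit.py <<'E'
from h import *
def rigid(model,obs):
    m=np.array(model);o=np.array(obs);mc=m.mean(0);oc=o.mean(0);H=(m-mc).T@(o-oc)
    a=np.arctan2(H[0,1]-H[1,0],H[0,0]+H[1,1]);R=np.array([[np.cos(a),-np.sin(a)],[np.sin(a),np.cos(a)]])
    t=oc-R@mc; print("yaw",round(float(np.degrees(a)),2),"t",t,"res mm",np.round(1e3*(o-(m@R.T+t)),1).tolist()); return a,t
E
python3 - <<'E'
from fit import *
P=robot.camera_params("top")
f=lambda c,z:atz("top",c[0]/6+310-.4,c[1]/6+190-.4,z,P)[:2]
rigid([(0,.07),(0,-.07),(.13,-.07),(.03,-.056)],[f((294,225),.008),f((407,517),.008),f((680,414),.008),f((460,463),.02)])
g=lambda c,z:atz("scene",c[0]/4+230-.4,c[1]/4+220-.4,z)[:2]
rigid([(0,.07),(.13,-.07),(.13,.07),(.03,-.056)],[g((515,240),.008),g((553,470),.008),g((720,335),.008),g((405,350),.02)])
rigid([(-.02,.032),(.02,.032),(.02,-.032),(-.02,-.032)],[f(c,.072) for c in [(108,355),(213,352),(219,510),(116,516)]])
rigid([(-.02,-.032),(.02,.032),(.02,-.032),(-.02,.032)],[g(c,.072) for c in [(258,163),(345,97),(380,122),(237,124)]] if 0 else [g(c,.072) for c in [(237,124),(378,121),(258,162),(342,97)]] if 0 else [f(c,.072) for c in [(116,516),(213,352),(219,510),(108,355)]])
print("pin",f((373,630),.044),g((234,302),.044))
im=cv2.imread("pics/w1.png"); crop(im,260,225,360,315,7,"c4.png")
E
```

```text
yaw -68.35 t [ 0.4923 -0.2248] res mm [[-2.0, -1.8], [1.3, -0.5], [0.3, 1.6], [0.3, 0.7]]
yaw -68.07 t [ 0.4881 -0.2247] res mm [[-0.4, -0.8], [1.5, 1.8], [-1.3, -0.5], [0.2, -0.6]]
yaw -86.64 t [ 0.4586 -0.1427] res mm [[1.5, 2.0], [1.2, -1.9], [-0.9, -1.5], [-1.8, 1.4]]
yaw -86.64 t [ 0.4586 -0.1427] res mm [[-1.8, 1.4], [1.2, -1.9], [-0.9, -1.5], [1.5, 2.0]]
pin [ 0.3788 -0.2333] [ 0.3774 -0.2319]
```

View pics/c4.png

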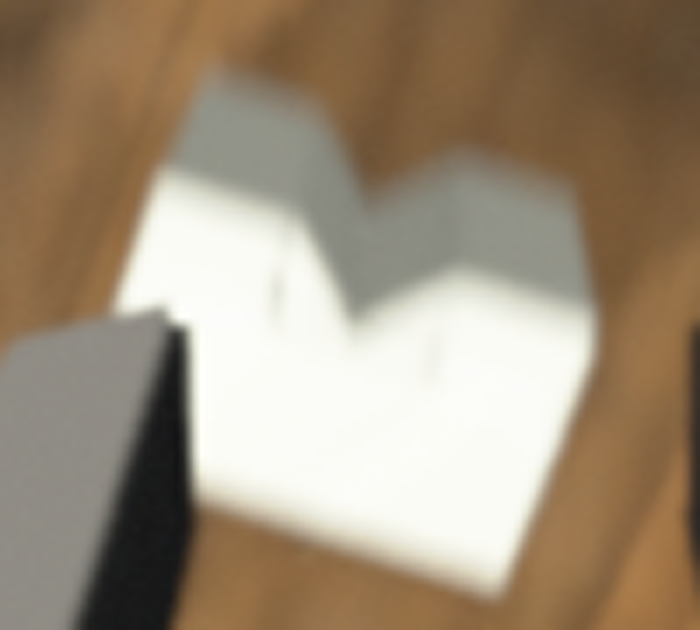

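```bash
cat >> h.py <<'E'
B0=np.array([.490,-.2248]);BY=-68.2
EX=np.array([np.cos(np.radians(BY)),np.sin(np.radians(BY))]);EY=np.array([-EX[1],EX[0]])
def b2w(x,y): return B0+x*EX+y*EY
def w2b(p): r=np.array(p[:2])-B0; return np.array([r@EX,r@EY])
def bt(x,y,z,yaw=BY+180): return (*b2w(x,y),z,yaw)
def bst(): st(); o=robot.get_obs(); print("bed",w2b(o["tool_pos"]))
E
python3 - <<'E'
from h import *
bst()
for r in plan(bt(-.145,0,.12),4)[:1]+plan(bt(-.145,0,.018),6,bt(-.145,0,.12))[:1]+plan(bt(-.047,0,.018),10,bt(-.145,0,.018))[:1]: print(r)
E
```

```text
t 2.65 p [ 0.4537 -0.0932  0.2406] rpy [-179.9    0.1  112.1] w 0.0362 F [ 1.5 -2.6  0.5]
bed [-0.1356  0.0152]
[0.012, -0.019, 0.151, 0.001]
[0.0, 0.0, 0.085, -0.0]
[-0.049, -0.0, -0.0, -0.0]
```

```bash
python3 -m crank '[[0.012,-0.019,0.15,0],[0.012,-0.019,0.15,0],[0.012,-0.019,0.15,0],[0.012,-0.019,0.15,0],[0,0,0.1,0],[0,0,0.1,0],[0,0,0.1,0],[0,0,0.1,0],[0,0,0.08,0],[0,0,0,0]]'
python3 -c "
from h import *
bst()"
```

```text
time: 3.9
tool_pos: [0.4334, -0.0853, 0.024]
ee_rot: [-3.139, -0.002, 1.962]
wrist_force: [0.6, 0.2, -0.2]
width: 0.0363
t 3.9 p [ 0.4334 -0.0853  0.024 ] rpy [-179.9   -0.1  112.4] w 0.0363 F [ 0.6  0.2 -0.2]
bed [-0.1506 -0.0008]
```

```bash
python3 -m crank '[[-0.06,0,0.02,0.006],[-0.06,0,0,0],[-0.05,0,0,0],[-0.05,0,0,0],[-0.05,0,0,0],[-0.05,0,0,0],[-0.05,0,0,0],[-0.05,0,0,0],[-0.05,0,0,0],[-0.03,0,0,0]]'
python3 - <<'E'
from h import *
bst()
p,d=robot.snapshot("top"); p=p[:,:,::-1]; crop(p,310,190,440,315,5,"t2.png")
p,d=robot.snapshot("scene"); p=p[:,:,::-1]; crop(p,230,200,420,350,4,"s2.png")
bst()
E
```

```text
time: 5.15
tool_pos: [0.4717, -0.1776, 0.0216]
ee_rot: [-3.142, -0.004, 1.952]
wrist_force: [-6.5, 13.5, 9.2]
width: 0.0365
t 5.15 p [ 0.4717 -0.1776  0.0216] rpy [-180.    -0.2  111.8] w 0.0365 F [-6.5 13.5  9.2]
bed [-0.0506  0.0005]
t 5.25 p [ 0.4716 -0.1776  0.0215] rpy [-180.    -0.2  111.8] w 0.0359 F [-2.9  7.4  2.7]
bed [-0.0507  0.0005]
```

View pics/t2.png

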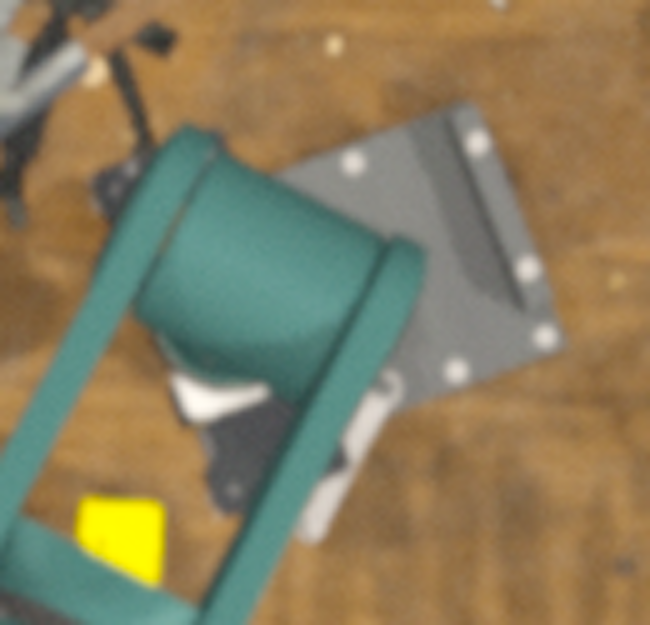

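View pics/s2.png

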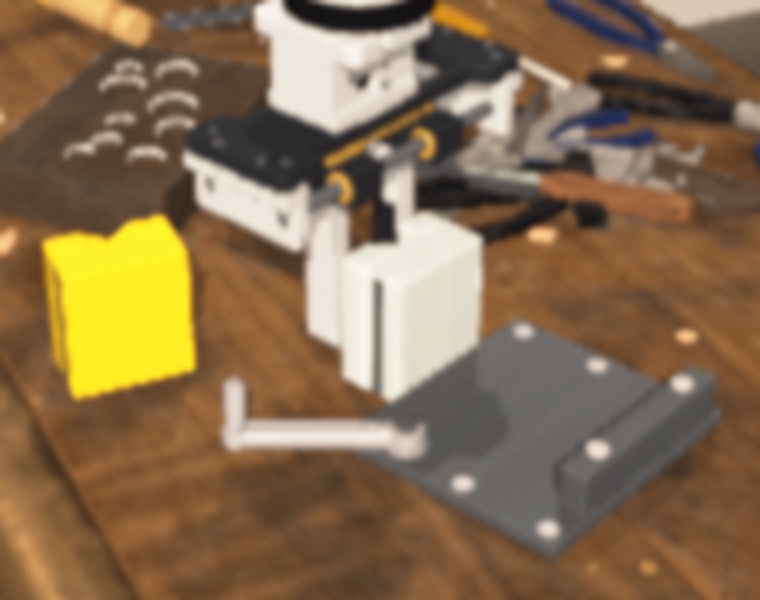

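```bash
python3 -m crank '[[0.04,0,0,0],[0,0,-0.11,0],[0,0,-0.11,0],[-0.05,0,0,0],[-0.04,0,0,0],[-0.04,0,0,0],[-0.04,0,0,0],[-0.04,0,0,0],[-0.04,0,0,0],[-0.04,0,0,0]]'
python3 - <<'E'
from h import *
bst()
p,d=robot.snapshot("scene"); p=p[:,:,::-1]; crop(p,230,200,420,350,4,"s3.png")
E
```

```text
time: 6.5
tool_pos: [0.4903, -0.2257, 0.0645]
ee_rot: [-3.141, -0.001, 1.952]
wrist_force: [-0.4, -0.3, 0.5]
width: 0.0359
t 6.5 p [ 0.4903 -0.2257  0.0645] rpy [-179.9   -0.   111.8] w 0.0359 F [-0.4 -0.3  0.5]
bed [ 0.0009 -0.    ]
```

View pics/s3.png

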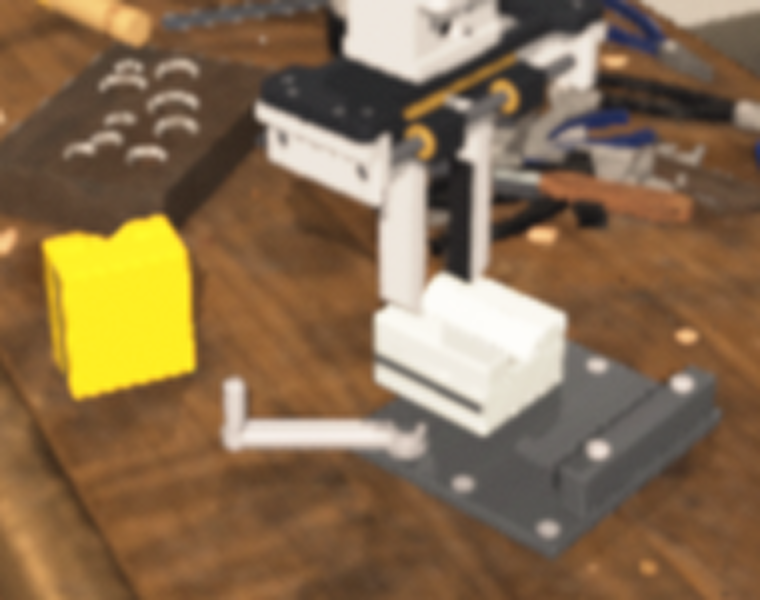

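```bash
python3 -m crank '[[0.1,0,0,0],[0.1,0,0,0],[0,0,0.09,0],[0,0,0.09,0],[-0.05,0,0,0],[-0.06,0,0,0],[-0.06,0,0,0],[-0.05,0,0,0],[-0.05,0,0,0],[-0.05,0,0,0]]'
python3 - <<'E'
from h import *
bst()
E
python3 -m crank '[[-0.02,0,0,0],[-0.015,0,0,0],[-0.01,0,0,0],[-0.01,0,0,0],[-0.01,0,0,0],[0,0,0,0],[0,0,0,0],[0,0,0,0],[0,0,0,0],[0,0,0,0]]'
python3 - <<'E'
from h import *
bst()
p,d=robot.snapshot("scene"); p=p[:,:,::-1]; crop(p,230,200,420,350,4,"s4.png")
E
```

```text
time: 7.8
tool_pos: [0.4997, -0.2479, 0.0294]
ee_rot: [-3.142, -0.0, 1.952]
wrist_force: [-1.0, 1.5, -1.5]
width: 0.0362
t 7.8 p [ 0.4997 -0.2479  0.0294] rpy [-180.    -0.   111.8] w 0.0362 F [-1.   1.5 -1.5]
bed [0.0251 0.0004]
time: 9.05
tool_pos: [0.5013, -0.2517, 0.0297]
ee_rot: [-3.14, -0.017, 1.954]
wrist_force: [-10.3, 19.1, 10.8]
width: 0.0365
t 9.05 p [ 0.5013 -0.2517  0.0297] rpy [-179.9   -1.   111.9] w 0.0365 F [-10.3  19.1  10.8]
bed [0.0292 0.0005]
```

View pics/s4.png

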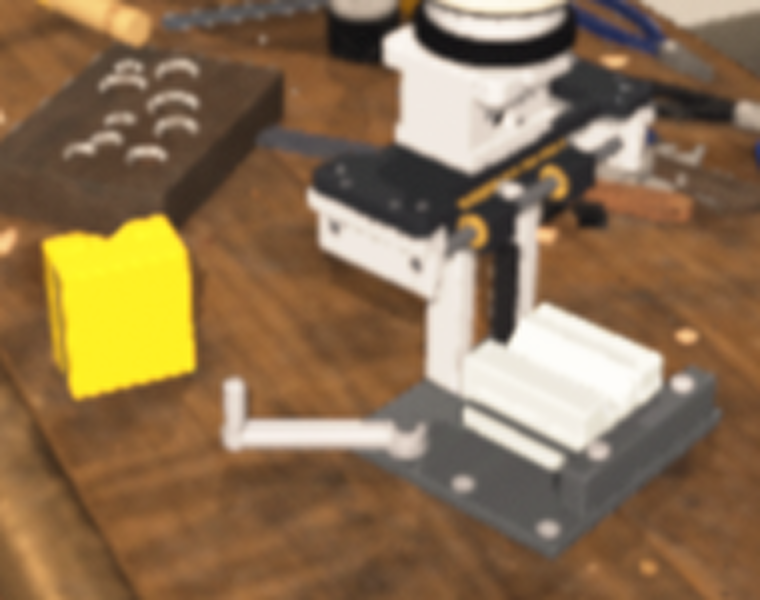

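```bash
python3 - <<'E'
from h import *
q=2.24; piv=np.array([.03,-.056])
s0=bt(-.016,0,.10); print("A",plan(s0,1,bt(.029,.0005,.03)))
g=piv+.082*np.array([-np.sin(q),np.cos(q)])-.026*np.array([np.cos(q),np.sin(q)]); print(g)
T=(*b2w(*g),.10,60)
for r in plan(T,8,s0): print(r)
E
```

```text
A [[0.225, -0.003, -0.35, -0.0]]
[-0.0182 -0.1273]
[0.001, -0.08, -0.0, 0.072]
[-0.008, -0.079, -0.0, 0.072]
[-0.016, -0.078, -0.0, 0.072]
[-0.025, -0.075, -0.0, 0.072]
[-0.034, -0.072, -0.0, 0.072]
[-0.041, -0.068, -0.0, 0.072]
[-0.049, -0.063, -0.0, 0.072]
[-0.056, -0.057, -0.0, 0.072]
```

```bash
python3 -m crank '[[0.1,0,0,0],[0.15,0,-0.05,0],[0,0,-0.15,0],[0,0,-0.15,0],[0,-0.08,0,0.072],[-0.008,-0.079,0,0.072],[-0.016,-0.078,0,0.072],[-0.025,-0.075,0,0.072],[-0.034,-0.072,0,0.072],[-0.041,-0.068,0,0.072]]' 0.87
python3 - <<'E'
from h import *
bst()
p,d=robot.snapshot("scene"); p=p[:,:,::-1]; crop(p,230,200,420,350,4,"s5.png")
p,d=robot.snapshot("top"); p=p[:,:,::-1]; crop(p,310,190,440,315,6,"t5.png")
q=2.24; piv=np.array([.03,-.056])
g=piv+.082*np.array([-np.sin(q),np.cos(q)])-.026*np.array([np.cos(q),np.sin(q)]); print(g)
print(plan((*b2w(*g),.10,60),3),robot.get_obs()["joint_positions"])
E
```

```text
time: 10.35
tool_pos: [0.3971, -0.2487, 0.1009]
ee_rot: [3.138, 0.003, 1.27]
wrist_force: [-0.4, -0.6, 0.5]
width: 0.0058
t 10.35 p [ 0.3971 -0.2487  0.1009] rpy [179.8   0.2  72.8] w 0.0058 F [-0.4 -0.6  0.5]
bed [-0.0123 -0.0951]
[-0.0182 -0.1273]
[[-0.026, -0.047, 0.001, 0.048], [-0.029, -0.045, 0.001, 0.048], [-0.033, -0.043, 0.001, 0.048]] [-0.6804 -0.0477  1.7342 -0.0012  1.4512 -0.3816]
```

View pics/s5.png

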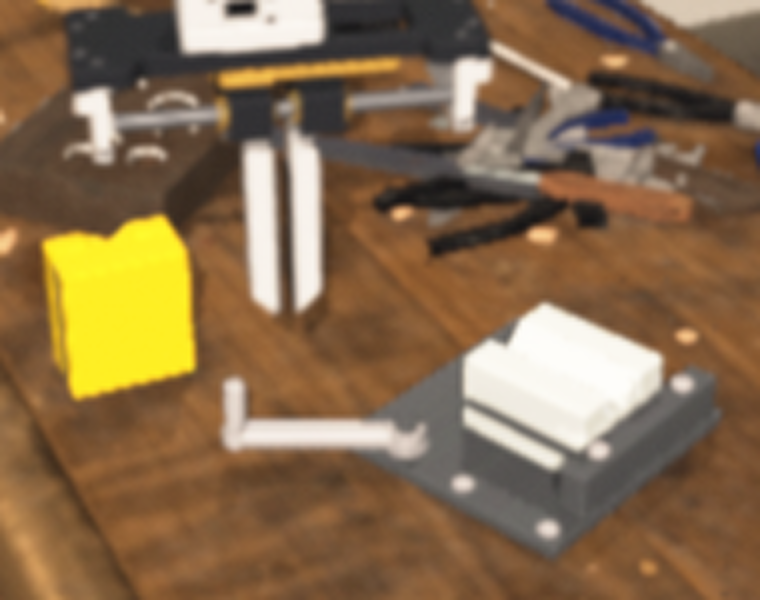

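View pics/t5.png

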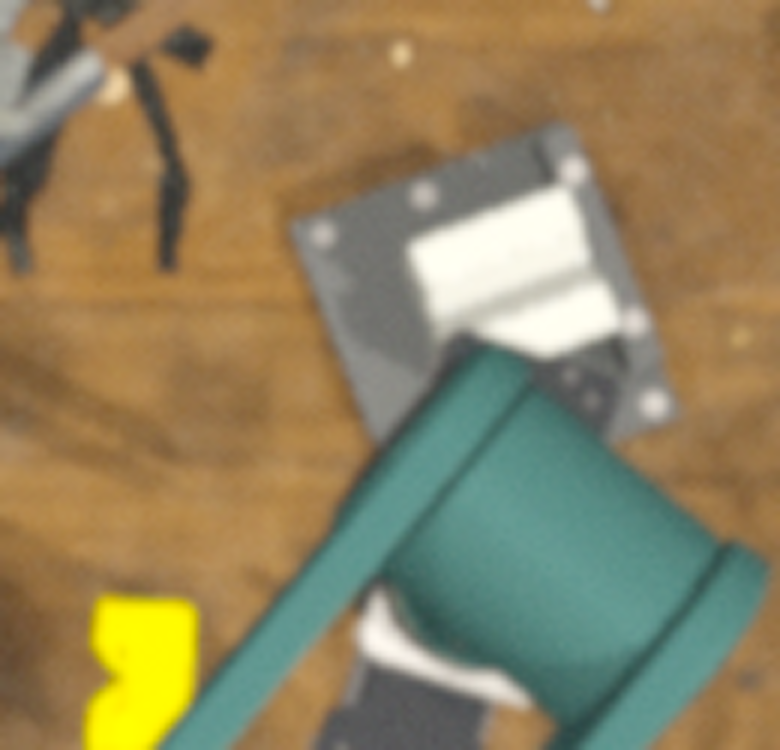

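```bash
cat > arc.py <<'E'
from h import *
piv=np.array([.03,-.056])
def P(q,s,z=.030): 
    g=piv+.082*np.array([-np.sin(q),np.cos(q)])-s*np.array([np.cos(q),np.sin(q)]); return (*b2w(*g),z,np.degrees(q)+BY)
def bedq(s):
    o=robot.get_obs(); b=w2b(o["tool_pos"]); v=b-piv; print("radius along", v, "q from yaw",np.radians(np.degrees(o["ee_rot"][2])-BY), "q from pos(s)", np.arctan2(-v[0],v[1])+np.arctan2(s,.082) if 0 else wrap(np.arctan2(-v[0],v[1])-np.arctan2(s,.082)), "r",np.hypot(*v),"r_exp",np.hypot(s,.082))
E
python3 - <<'E'
from arc import *
f=lambda c,z:w2b(atz("top",c[0]/6+310-.4,c[1]/6+190-.4,z)[:2])
print(f((408,245),.048),f((575,186),.048),f((625,330),.048))
print(plan(P(2.14,.013),1,P(2.24,.013)),plan(P(2.24,.013),1,P(2.24,.026)))
E
```

```text
[0.0397 0.0407] [0.1157 0.039 ] [ 0.1128 -0.026 ]
[[0.041, -0.004, -0.0, 0.064]] [[0.065, -0.0, -0.0, -0.0]]
```

```bash
python3 -m crank '[[-0.026,-0.047,0,0.048],[-0.029,-0.045,0,0.048],[-0.033,-0.043,0,0.048],[0,0,0.15,0],[0,0,0.15,0],[0,0,0.05,0],[0,0,0,0],[0,0,0,0],[0,0,0,0],[0,0,0,0]]'
python3 - <<'E'
from arc import *
bst();bedq(.026); print(plan(P(2.24,.026),1))
E
```

```text
time: 11.7
tool_pos: [0.3655, -0.2541, 0.0302]
ee_rot: [3.14, 0.0, 1.047]
wrist_force: [-0.6, -0.3, -0.2]
width: 0.0065
t 11.7 p [ 0.3655 -0.2541  0.0302] rpy [179.9   0.   60. ] w 0.0065 F [-0.6 -0.3 -0.2]
bed [-0.019  -0.1265]
radius along [-0.049  -0.0705] q from yaw 2.237776423153506 q from pos(s) 2.226908767423467 r 0.08584271519538479 r_exp 0.08602325267042626
[[-0.006, 0.001, 0.001, -0.001]]
```

```bash
python3 -m crank '[[0.03,0,0,0],[0.03,0,0,0],[0.041,-0.004,0,0.064],[0.041,-0.004,0,0.064],[0.041,-0.004,0,0.064],[0.041,-0.004,0,0.064],[0.041,-0.004,0,0.064],[0.041,-0.004,0,0.064],[0.041,-0.004,0,0.064],[0.041,-0.004,0,0.064]]'
python3 - <<'E'
from arc import *
bst();bedq(.013)
p,d=robot.snapshot("scene"); p=p[:,:,::-1]; crop(p,230,200,420,350,4,"s6.png")
E
```

```text
time: 12.95
tool_pos: [0.4158, -0.196, 0.0292]
ee_rot: [-3.139, 0.001, 0.24]
wrist_force: [-0.8, 2.1, 1.3]
width: 0.0061
t 12.95 p [ 0.4158 -0.196   0.0292] rpy [-179.8    0.1   13.8] w 0.0061 F [-0.8  2.1  1.3]
bed [-0.0543 -0.0582]
radius along [-0.0843 -0.0022] q from yaw 1.430738760030825 q from pos(s) 1.4401143696058938 r 0.08430822968508683 r_exp 0.08302409288875127
```

View pics/s6.png

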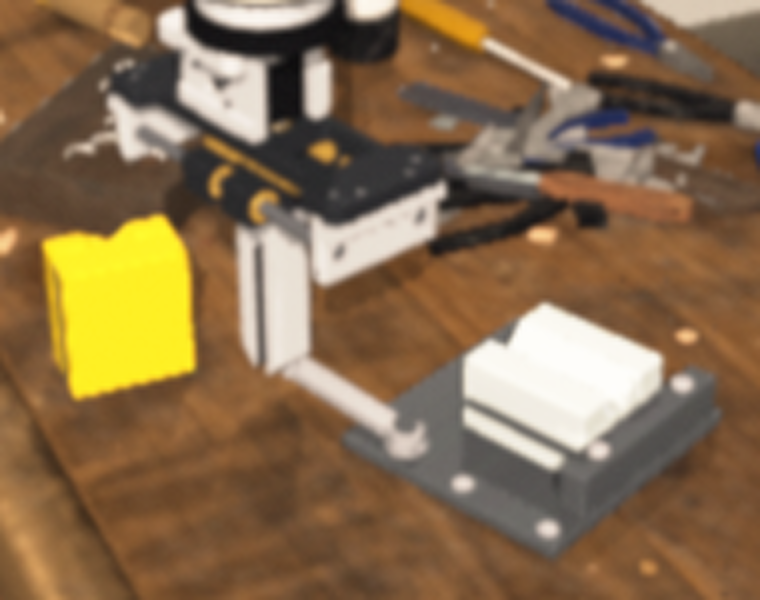

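```bash
python3 -m crank '[[0.041,-0.002,0,0.064],[0.041,-0.003,0,0.064],[0.041,-0.003,0,0.064],[0.041,-0.004,0,0.064],[0.041,-0.004,0,0.064],[0.041,-0.004,0,0.064],[0.041,-0.004,0,0.064],[0.041,-0.004,0,0.064],[0.041,-0.004,0,0.064],[0.041,-0.004,0,0.064]]'
python3 - <<'E'
from arc import *
bst();bedq(.013);print(np.degrees(robot.get_obs()["joint_positions"]))
for r in plan(P(0,.0135),5): print(r)
E
```

```text
time: 14.25
tool_pos: [0.4967, -0.2041, 0.0292]
ee_rot: [-3.135, 0.001, -0.763]
wrist_force: [5.5, 6.6, -1.2]
width: 0.0058
t 14.25 p [ 0.4967 -0.2041  0.0292] rpy [-179.6    0.1  -43.7] w 0.0058 F [ 5.5  6.6 -1.2]
bed [-0.0167  0.0139]
radius along [-0.0467  0.0699] q from yaw 0.4273724380855173 q from pos(s) 0.43157642621091874 r 0.08407322779855535 r_exp 0.08302409288875127
[-28.631    9.6574  94.9335   0.3869  75.3822 104.9851]
[0.035, 0.003, -0.001, 0.054]
[0.035, -0.0, -0.001, 0.054]
[0.035, -0.003, -0.001, 0.054]
[0.035, -0.006, -0.001, 0.054]
[0.034, -0.009, -0.001, 0.054]
```

```bash
python3 -m crank '[[0.035,0.002,0,0.054],[0.035,0,0,0.054],[0.035,-0.003,0,0.054],[0.035,-0.006,0,0.054],[0.034,-0.009,0,0.05],[0.01,0,0,0],[0.01,0,0,0],[0.01,0,0,0],[0,0,0,0],[0,0,0,0]]'
python3 - <<'E'
from arc import *
bst();bedq(.013)
p,d=robot.snapshot("scene"); p=p[:,:,::-1]; crop(p,230,200,420,350,4,"s7.png")
E
```

```text
time: 15.5
tool_pos: [0.5163, -0.2306, 0.029]
ee_rot: [3.138, 0.019, -1.177]
wrist_force: [-11.1, 18.7, 13.1]
width: 0.0063
t 15.5 p [ 0.5163 -0.2306  0.029 ] rpy [179.8   1.1 -67.4] w 0.0063 F [-11.1  18.7  13.1]
bed [0.0151 0.0223]
radius along [-0.0149  0.0783] q from yaw 0.013723709119221284 q from pos(s) 0.03054152888922479 r 0.07966215163293268 r_exp 0.08302409288875127
```

View pics/s7.png

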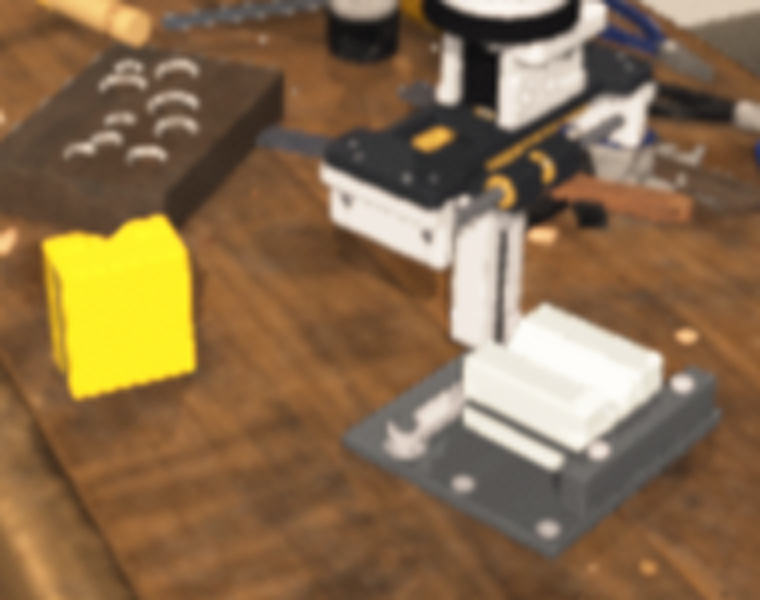

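```bash
python3 -m crank '[[-0.08,0,0,0],[-0.12,0,0,0],[-0.05,0,-0.15,0],[0,0,-0.25,0],[0,0,-0.25,0],[0,0,-0.2,0],[0,0,-0.1,-0.11],[0,0,0,-0.11],[0,0,0,-0.11],[0,0,0,-0.11]]' -0.1
python3 - <<'E'
from arc import *
bst()
o=robot.get_obs(); y=np.degrees(o["ee_rot"][2])
d=104.5-y; print("turn",d)
for r in plan((.481,.281,.22,90),14): print(r)
E
```

```text
time: 16.8
tool_pos: [0.5016, -0.1928, 0.2194]
ee_rot: [3.141, -0.001, -0.482]
wrist_force: [1.2, -0.5, -0.0]
width: 0.0517
t 16.8 p [ 0.5016 -0.1928  0.2194] rpy [180.   -0.1 -27.6] w 0.0517 F [ 1.2 -0.5 -0. ]
bed [-0.0254  0.0226]
turn 132.1213795171906
[-0.085, -0.147, -0.0, -0.093]
[-0.063, -0.157, -0.0, -0.093]
[-0.039, -0.165, -0.0, -0.093]
[-0.014, -0.169, -0.0, -0.093]
[0.01, -0.169, -0.0, -0.093]
[0.035, -0.166, -0.0, -0.093]
[0.059, -0.159, -0.0, -0.093]
[0.081, -0.149, -0.0, -0.093]
[0.102, -0.135, -0.0, -0.093]
[0.121, -0.119, -0.0, -0.093]
[0.137, -0.1, -0.0, -0.093]
[0.15, -0.079, -0.0, -0.093]
[0.16, -0.056, -0.0, -0.093]
[0.166, -0.032, -0.0, -0.093]
```

```bash
python3 -m crank '[[-0.085,-0.147,0,-0.093],[-0.063,-0.157,0,-0.093],[-0.039,-0.165,0,-0.093],[-0.014,-0.169,0,-0.093],[0.01,-0.169,0,-0.093],[0.035,-0.166,0,-0.093],[0.059,-0.159,0,-0.093],[0.081,-0.149,0,-0.093],[0.102,-0.135,0,-0.093],[0.121,-0.119,0,-0.093]]'
python3 -m crank '[[0.06,-0.04,0,-0.093],[0,0,0,-0.093],[0,0,0,-0.093],[0,0,0,-0.093],[0,0,0,-0.06],[0,0,0,0],[0,0,0,0],[0,0,0,0],[0,0,0,0],[0,0,0,0]]'
python3 - <<'E'
from arc import *
bst()
p,d=robot.snapshot("top"); p=p[:,:,::-1]; crop(p,310,190,440,315,6,"t8.png")
import pickle; P=robot.camera_params("wrist"); p,d=robot.snapshot("wrist"); cv2.imwrite("pics/w8.png",p[:,:,::-1]);pickle.dump(P,open("pics/w8.pkl","wb"))
E
```

```text
time: 18.05
tool_pos: [0.4898, 0.1472, 0.2194]
ee_rot: [3.14, -0.0, 0.978]
wrist_force: [-0.4, -1.3, 0.0]
width: 0.0513
time: 19.3
tool_pos: [0.4899, 0.1605, 0.2195]
ee_rot: [3.142, -0.0, 1.65]
wrist_force: [-0.7, 0.4, -0.3]
width: 0.0519
t 19.3 p [0.4899 0.1605 0.2195] rpy [180.   -0.   94.6] w 0.0519 F [-0.7  0.4 -0.3]
bed [-0.3577  0.143 ]
```

View pics/t8.png

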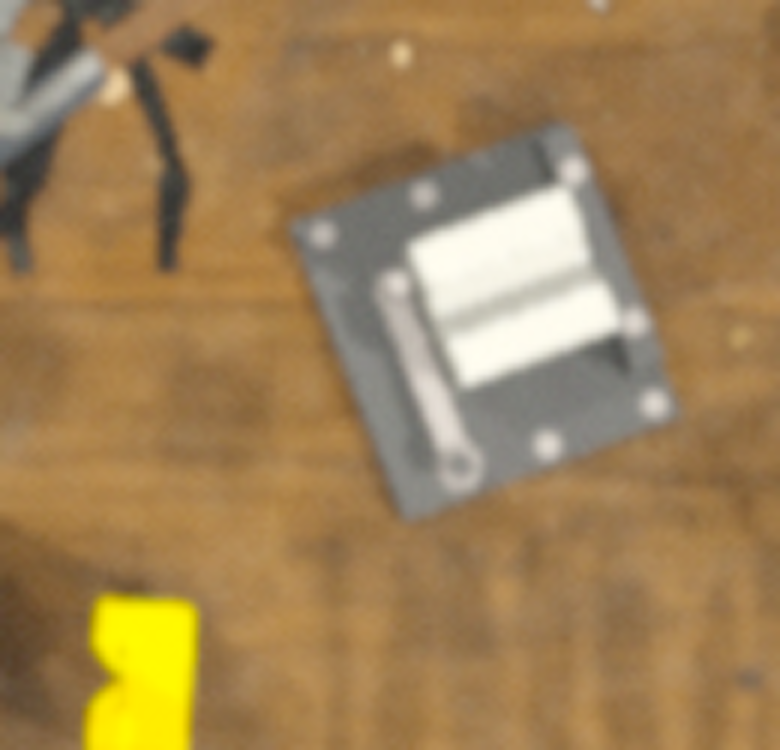

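View pics/w8.png

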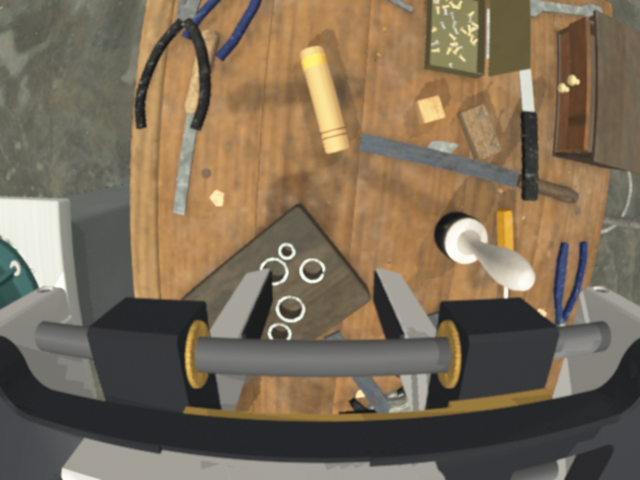

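```bash
python3 - <<'E'
from arc import *
import pickle
P=pickle.load(open("pics/w8.pkl","rb")); T=P["world_from_camera"]
def wz(u,v,z):
    x=(u-P["cx"])/P["fx"]; y=(v-P["cy"])/P["fy"]; r=np.hypot(x,y); d=np.array([x/r*np.sin(r),y/r*np.sin(r),np.cos(r)]); d=T[:3,:3]@d; o=T[:3,3]; return o+d*(z-o[2])/d[2]
a=wz(313,47,.015);b=wz(336,150,.015);print("blank",a,b,(a+b)/2,np.linalg.norm(a-b),np.degrees(np.arctan2(*(b-a)[1::-1])))
a=atz("top",140+97/8,225+257/8,.013);b=atz("top",140+434/8,225+178/8,.013);print("top",(a+b)/2,np.linalg.norm(a-b),np.degrees(np.arctan2(*(b-a)[1::-1])))
f=lambda c,z:atz("top",c[0]/6+310-.4,c[1]/6+190-.4,z)[:2]
g0=f((447,328),.036);g1=f((595,275),.036); print("groove bed",w2b(g0),w2b(g1))
for c in [(408,245),(572,186),(622,332),(464,388)]: print("blk",w2b(f(c,.048)))
rigid=None
pv=w2b(f((460,465),.02)); pn=w2b(f((397,284),.044)); print("catch",pv,pn,"q",np.arctan2(-(pn-pv)[0],(pn-pv)[1]))
im=cv2.imread("pics/w8.png"); crop(im,270,30,380,170,5,"c8.png")
E
```

```text
blank [0.4664 0.3381 0.015 ] [0.4979 0.2331 0.015 ] [0.4821 0.2856 0.015 ] 0.10960915234339103 -73.29751207347175
top [0.4803 0.2811 0.013 ] 0.11171153328350643 -75.64248454450868
groove bed [0.044  0.0023] [0.1118 0.001 ]
blk [0.0397 0.0407]
blk [0.1145 0.0394]
blk [ 0.1113 -0.0264]
blk [ 0.0396 -0.0247]
catch [ 0.0298 -0.0541] [0.0298 0.027 ] q 0.0006355722025323872
```

View pics/c8.png

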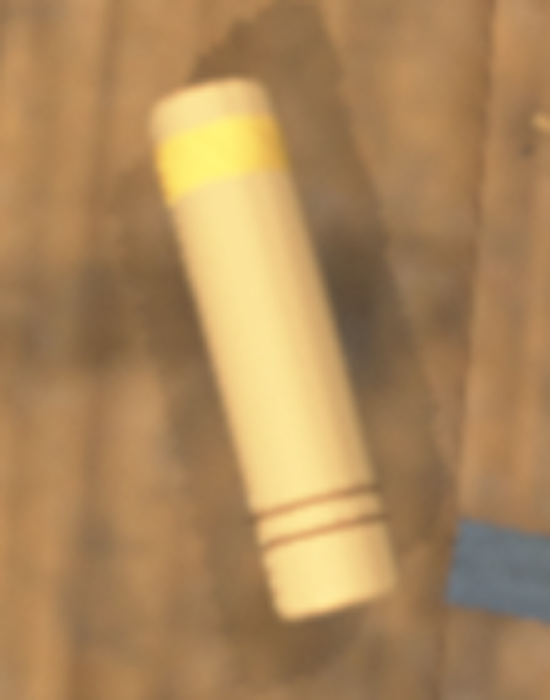

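```bash
python3 - <<'E'
from arc import *
for r in plan((.4815,.284,.10,105.5),4): print(r)
E
```

```text
[0.155, 0.002, 0.149, -0.03]
[0.154, 0.009, 0.149, -0.03]
[0.154, 0.016, 0.149, -0.03]
[0.153, 0.024, 0.149, -0.03]
```

```bash
python3 -m crank '[[0.155,0.002,0.149,-0.03],[0.154,0.009,0.149,-0.03],[0.154,0.016,0.149,-0.03],[0.153,0.024,0.149,-0.03],[0,0,0.1,0],[0,0,0.1,0],[0,0,0.1,0],[0,0,0.1,0],[0,0,0,0],[0,0,0,0]]'
python3 - <<'E'
from arc import *
st(); print(plan((.4815,.284,.018,105.5),1))
E
```

```text
time: 20.65
tool_pos: [0.4821, 0.2843, 0.0211]
ee_rot: [3.14, -0.0, 1.839]
wrist_force: [0.1, 0.6, 0.1]
width: 0.0516
t 20.65 p [0.4821 0.2843 0.0211] rpy [179.9  -0.  105.4] w 0.0516 F [0.1 0.6 0.1]
[[-0.0, -0.003, 0.016, -0.001]]
```

```bash
python3 -m crank '[[0,0,0.016,0],[0,0,0,0],[0,0,0,0],[0,0,0,0],[0,0,0,0],[0,0,-0.1,0],[0,0,-0.2,0],[0,0,-0.2,0],[0,0,-0.2,0],[0,0,0,0]]' 1
python3 - <<'E'
from arc import *
st()
import pickle;P=robot.camera_params("wrist"); p,d=robot.snapshot("wrist"); cv2.imwrite("pics/w9.png",p[:,:,::-1]);pickle.dump(P,open("pics/w9.pkl","wb"))
for r in plan(bt(.076,.0073,.17),16): print(r)
E
```

```text
time: 21.9
tool_pos: [0.4837, 0.285, 0.1612]
ee_rot: [3.133, -0.001, 1.839]
wrist_force: [-0.6, -0.3, -1.1]
width: 0.0254
t 21.9 p [0.4837 0.285  0.1612] rpy [179.5  -0.1 105.4] w 0.0254 F [-0.6 -0.3 -1.1]
[-0.177, -0.035, -0.004, -0.004]
[-0.177, -0.036, -0.004, -0.004]
[-0.177, -0.037, -0.004, -0.004]
[-0.177, -0.039, -0.004, -0.004]
[-0.176, -0.04, -0.004, -0.004]
[-0.176, -0.041, -0.004, -0.004]
[-0.176, -0.042, -0.004, -0.004]
[-0.175, -0.044, -0.004, -0.004]
[-0.175, -0.045, -0.004, -0.004]
[-0.175, -0.046, -0.004, -0.004]
[-0.175, -0.047, -0.004, -0.004]
[-0.174, -0.048, -0.004, -0.004]
[-0.174, -0.05, -0.004, -0.004]
[-0.173, -0.051, -0.004, -0.004]
[-0.173, -0.052, -0.004, -0.004]
[-0.173, -0.053, -0.004, -0.004]
```

View pics/w9.png

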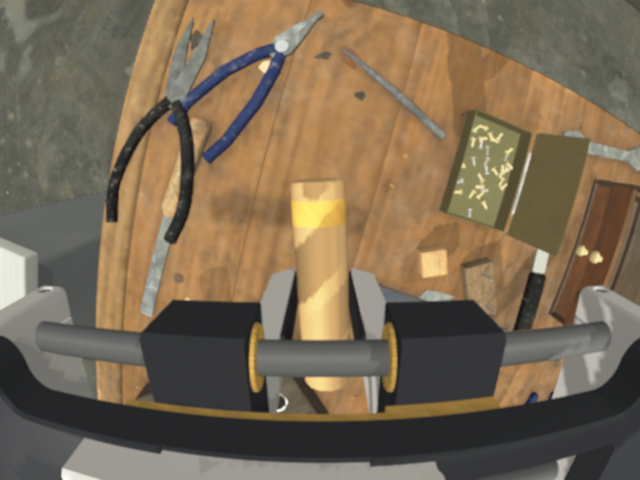

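```bash
python3 - <<'E'
from arc import *
import pickle
P=pickle.load(open("pics/w9.pkl","rb")); T=P["world_from_camera"]
def wz(u,v,z):
    x=(u-P["cx"])/P["fx"]; y=(v-P["cy"])/P["fy"]; r=np.hypot(x,y); d=np.array([x/r*np.sin(r),y/r*np.sin(r),np.cos(r)]); d=T[:3,:3]@d; o=T[:3,3]; return o+d*(z-o[2])/d[2]
p=np.array([.4837,.285]);y=np.radians(105.4);ex=np.array([np.cos(y),np.sin(y)])
for z in (.156,.163,.169):print(z,(wz(318,182,z)[:2]-p)@ex,(wz(322,390,z)[:2]-p)@ex)
E
python3 -m crank '[[-0.177,-0.035,-0.004,-0.004],[-0.177,-0.036,-0.004,-0.004],[-0.177,-0.037,-0.004,-0.004],[-0.177,-0.039,-0.004,-0.004],[-0.176,-0.04,-0.004,-0.004],[-0.176,-0.041,-0.004,-0.004],[-0.176,-0.042,-0.004,-0.004],[-0.175,-0.044,-0.004,-0.004],[-0.175,-0.045,-0.004,-0.004],[-0.175,-0.046,-0.004,-0.004]]'
python3 -m crank '[[-0.175,-0.047,-0.004,-0.004],[-0.174,-0.048,-0.004,-0.004],[-0.174,-0.05,-0.004,-0.004],[-0.173,-0.051,-0.004,-0.004],[-0.173,-0.052,-0.004,-0.004],[-0.173,-0.053,-0.004,-0.004],[0,0,0,0],[0,0,0,0],[0,0,0,0],[0,0,0,0]]'
python3 - <<'E'
from arc import *
bst(); print(plan(bt(.076,.0073,.061),1))
E
```

```text
0.156 0.05353054645513229 -0.06219001734076906
0.163 0.05401829851186732 -0.05709414593604067
0.169 0.05443637170335446 -0.052726256160559176
time: 23.2
tool_pos: [0.5056, -0.0774, 0.162]
ee_rot: [-3.138, -0.003, 1.902]
wrist_force: [0.2, 0.9, -0.7]
width: 0.0254
time: 24.45
tool_pos: [0.5213, -0.292, 0.1699]
ee_rot: [3.141, -0.0, 1.941]
wrist_force: [-0.4, 0.1, -0.4]
width: 0.0251
t 24.45 p [ 0.5213 -0.292   0.1699] rpy [180.   -0.  111.2] w 0.0251 F [-0.4  0.1 -0.4]
bed [0.074  0.0041]
[[-0.01, 0.016, 0.544, -0.007]]
```

```bash
python3 -m crank '[[-0.01,0.016,0.1,-0.007],[0,0,0.15,0],[0,0,0.12,0],[0,0,0.08,0],[0,0,0.04,0],[0,0,0.03,0],[0,0,0.02,0],[0,0,0,0],[0,0,0,0],[0,0,0,0]]'
python3 - <<'E'
from arc import *
bst(); p,d=robot.snapshot("scene"); p=p[:,:,::-1]; crop(p,230,200,420,350,4,"s10.png")
E
```

```text
time: 25.7
tool_pos: [0.5251, -0.2939, 0.0623]
ee_rot: [3.141, 0.001, 1.951]
wrist_force: [-0.7, -0.7, -0.5]
width: 0.0254
t 25.7 p [ 0.5251 -0.2939  0.0623] rpy [180.    0.  111.8] w 0.0254 F [-0.7 -0.7 -0.5]
bed [0.0772 0.0069]
```

View pics/s10.png

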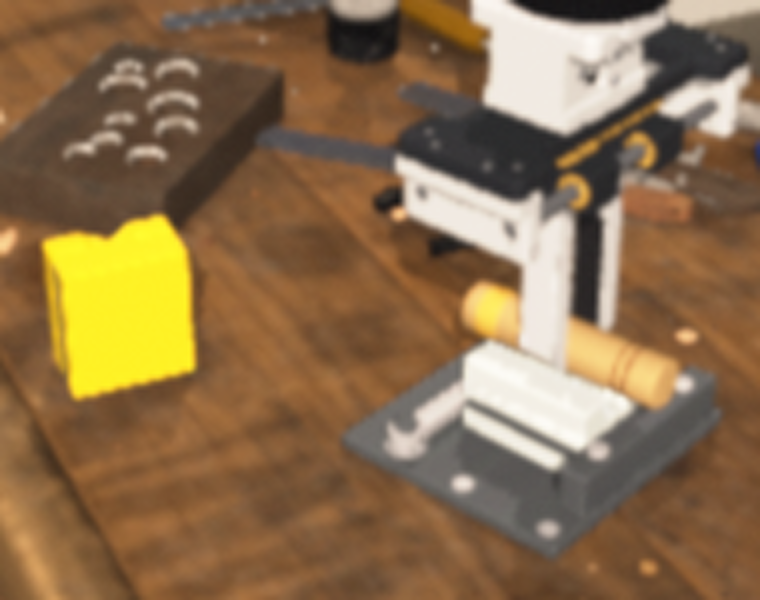

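```bash
python3 -m crank '[[0,0,0.005,0],[0,0,0.005,0],[0,0,0.004,0],[0,0,0,0],[0,0,0,0],[0,0,0,0],[0,0,0,0],[0,0,0,0],[0,0,0,0],[0,0,0,0]]'
python3 - <<'E'
from arc import *
bst()
E
```

```text
time: 27.0
tool_pos: [0.5257, -0.2939, 0.0602]
ee_rot: [3.14, 0.001, 1.951]
wrist_force: [0.7, 1.2, 5.1]
width: 0.0252
t 27.0 p [ 0.5257 -0.2939  0.0602] rpy [179.9   0.1 111.8] w 0.0252 F [0.7 1.2 5.1]
bed [0.0774 0.0075]
```

```bash
python3 -m crank '[[0,0,0,0],[0,0,0,0],[0,0,0,0],[0,0,0,0],[0,0,0,0],[0,0,-0.1,0],[0,0,-0.2,0],[0,0,-0.25,0],[0,0,-0.25,0],[0,0,-0.2,0]]' 0.0
python3 -m crank '[[0.2,0,0,0],[0.25,0,0,0],[0.25,0,0,0],[0.25,0,0,0],[0.25,0,0,0],[0.2,0,0,0],[0,0,0,0],[0,0,0,0],[0,0,0,0],[0,0,0,0]]'
python3 - <<'E'
from arc import *
bst(); p,d=robot.snapshot("scene"); p=p[:,:,::-1]; crop(p,230,200,420,350,4,"s11.png")
p,d=robot.snapshot("top"); p=p[:,:,::-1]; crop(p,310,190,440,315,6,"t11.png"); cv2.imwrite("pics/top11.png",p)
E
```

```text
time: 28.25
tool_pos: [0.5251, -0.2939, 0.2617]
ee_rot: [3.14, 0.002, 1.951]
wrist_force: [-0.2, -0.7, -0.8]
width: 0.0467
time: 29.5
tool_pos: [0.4214, -0.0346, 0.2588]
ee_rot: [-3.141, -0.0, 1.949]
wrist_force: [-0.4, 0.1, -0.5]
width: 0.0465
t 29.5 p [ 0.4214 -0.0346  0.2588] rpy [-180.    -0.   111.7] w 0.0465 F [-0.4  0.1 -0.5]
bed [-0.2021  0.0069]
```

View pics/s11.png

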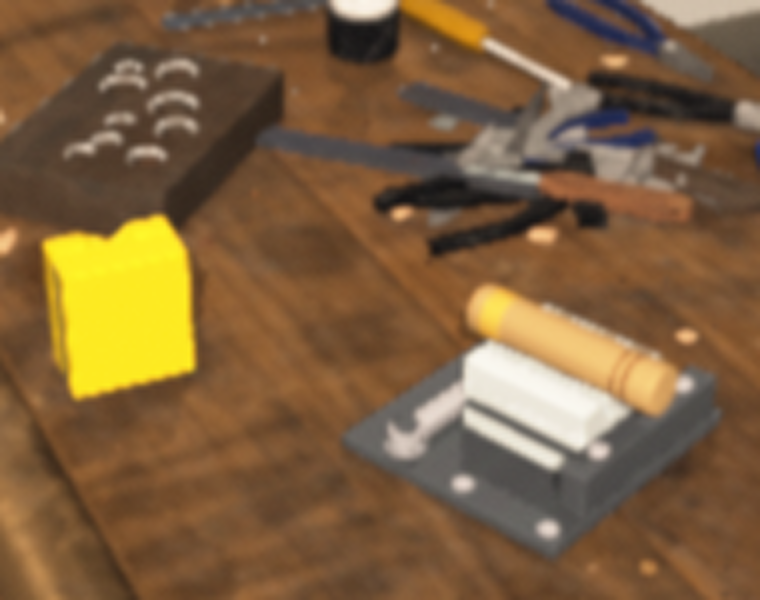

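View pics/t11.png

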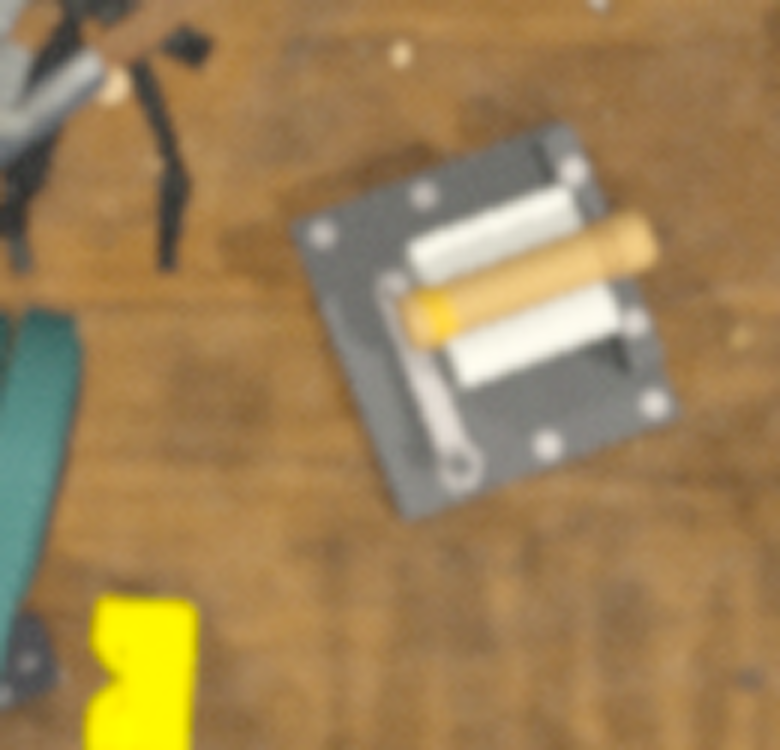

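View pics/top11.png

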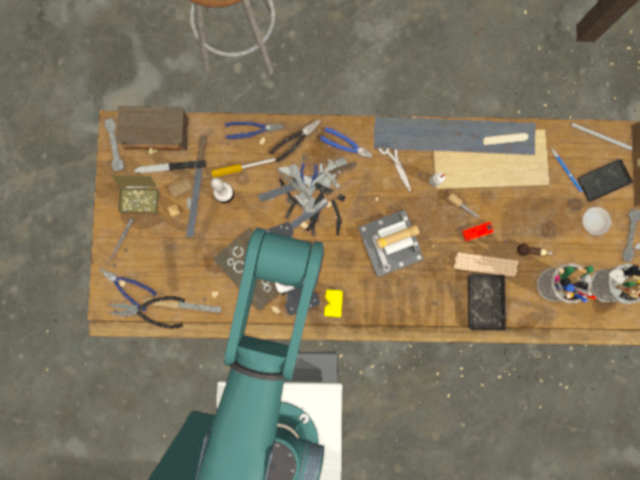

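```bash
python3 - <<'E'
from arc import *
f=lambda c,z:w2b(atz("top",c[0]/6+310-.4,c[1]/6+190-.4,z)[:2])
print("blank ends",f((408,320),.056),f((656,242),.056))
pv=f((460,465),.02);pn=f((393,284),.044);print("q",np.arctan2(-(pn-pv)[0],(pn-pv)[1]))
p,d=robot.snapshot("top"); P=robot.camera_params("top"); T=P["world_from_camera"]
ts=[]
for t in np.linspace(0.1,.9,9):
    u=310+(408+t*248)/6-.4; v=190+(320-t*78)/6-.4
    z=np.median(d[int(round(v)):int(round(v))+2,int(round(u)):int(round(u))+2]); w=T@[(u-P["cx"])/P["fx"]*z,(v-P["cy"])/P["fy"]*z,z,1]; ts.append(w[2])
print("blank top z",np.array(ts))
im=cv2.imread("pics/top11.png")
E
```

```text
blank ends [0.0269 0.0103] [0.1375 0.0039]
q 0.02017269168746359
blank top z [0.0688 0.0687 0.0668 0.066  0.0655 0.0666 0.0668 0.0676 0.0644]
```

```bash
python3 - <<'E'
from arc import *
im=cv2.imread("pics/top11.png"); hsv=cv2.cvtColor(im,cv2.COLOR_BGR2HSV)
m=np.zeros(im.shape[:2],bool); m[215:255,372:424]=True
h=hsv.astype(int); mask=m&(h[...,1]>70)&(h[...,2]>120)
v,u=np.nonzero(mask); pts=np.array([w2b(atz("top",a,b,.056)[:2]) for a,b in zip(u,v)])
c=pts.mean(0); w,V=np.linalg.eigh(np.cov(pts.T)); print(len(u),"centre",c,"axis deg",np.degrees(np.arctan(V[1,1]/V[0,1])),"ext",pts.min(0),pts.max(0))
wh=m&(h[...,1]<35)&(h[...,2]>190); v,u=np.nonzero(wh); q=np.array([w2b(atz("top",a,b,.048)[:2]) for a,b in zip(u,v)]); print("white",len(u),q.min(0),q.max(0))
c2=cv2.resize(im[210:260,370:430],None,fx=12,fy=12,interpolation=cv2.INTER_LANCZOS4); cv2.imwrite("pics/c12.png",c2)
E
```

```text
760 centre [0.1022 0.0105] axis deg -6.25310684141846 ext [ 0.0235 -0.0568] [0.1615 0.082 ]
white 465 [ 0.021  -0.0266] [0.1206 0.049 ]
```

View pics/c12.png

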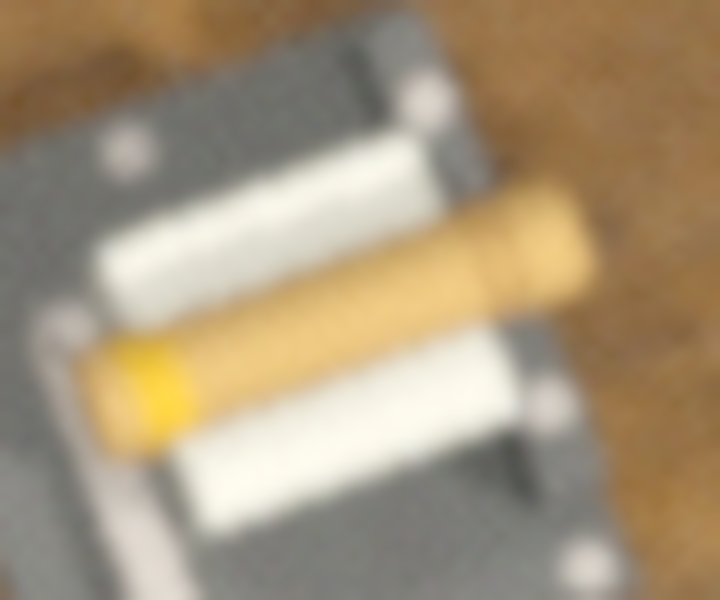

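```bash
python3 - <<'E'
from arc import *
g=lambda c,z:w2b(atz("scene",c[0]/4+230-.4,c[1]/4+200-.4,z)[:2])
# top line silhouette approx: block top corners near-left.. and blank ends at axis height
print("blk near R",g((464,362),.048),"far R",g((585,420),.048))
print("blank ends",g((480,308),.054),g((660,385),.054))
f=lambda c,z:w2b(atz("top",c[0]/12+370-.45,c[1]/12+210-.45,z)[:2])
print("top: near",f((98,250),.048),f((205,530),.048),"far",f((415,132),.048),f((520,402),.048),"blank",f((93,408),.054),f((585,243),.054))
E
cd pics; python3 -c "
import cv2
from h import *" 2>/dev/null; cd ..; python3 - <<'E'
from h import *
p,d=robot.snapshot("scene"); crop(p[:,:,::-1],340,262,415,330,10,"c13.png")
E
```

```text
blk near R [ 0.0403 -0.0264] far R [ 0.1117 -0.0259]
blank ends [0.0218 0.0085] [0.1265 0.0126]
top: near [0.04   0.0407] [ 0.0394 -0.0231] far [0.1127 0.0403] [ 0.1122 -0.0215] blank [0.0259 0.0092] [0.1365 0.0049]
```

View pics/c13.png

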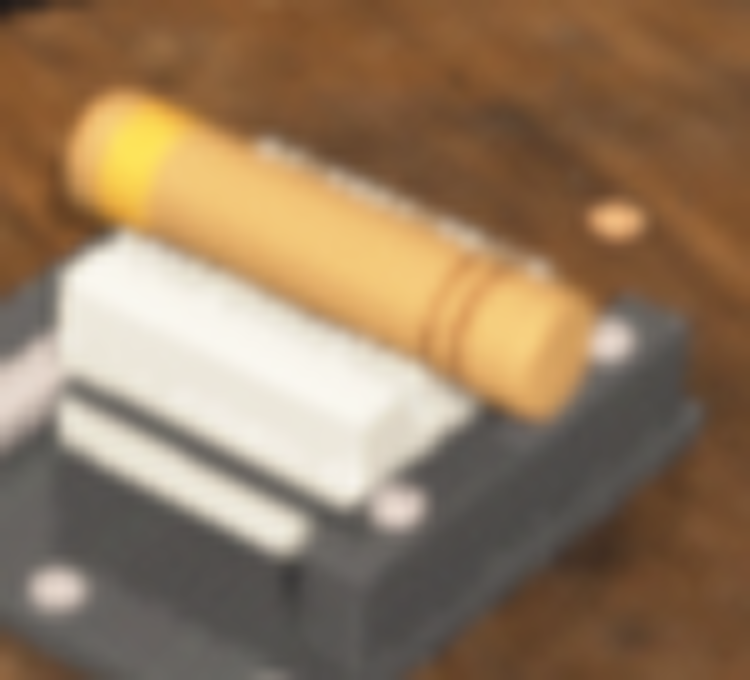

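```bash
python3 - <<'E'
from bench import robot
print(robot.get_obs()["time"]); print(robot.close_job())
E
```

```text
29.7
the job is handed in; nothing more can be done
None
```

The V-block is set up and the job was handed in at 29.7 s of the 72 s limit; no verdict came back.

- **V-block:** I took the white/silver one as the aluminium block and left the yellow look-alike alone. I pushed it low with two fingertips until it was square against the plate's front edge. I then pushed higher until it toppled onto the plate, V groove up, and slid it until it stalled on the back stop at about 24 N. I never gripped or lifted it.
- **Block position:** In the last pictures the block lies square at bed x 40–112 mm, about 7–9 mm left of the plate's middle line.
- **Catch:** I pushed it by its pin until it stalled at about 25 N. The top picture read about 0 rad right after that, and 0.02 rad at the end, which is within pixel error.
- **Blank:** It lies in the V, parallel to the block by eye, with its top at about 67 mm along most of its length, as expected for a seated blank.
- **Disagreement:** The two cameras disagree on how well the blank is centred on the block. The top view puts it about 5 mm toward the back stop, while the scene view puts it about 2 mm toward the front. I judged that roughly centred and left it.
- **Smaller checks:** Finger contact with the fence and stop came about 3 mm earlier than vision predicted. One pixel-segmentation check of the blank's angle was spoiled by wood-coloured background, so I discarded it.

The other things on the bench looked undisturbed in the final top picture. I could not make out the nail block in any picture, and the arm hid a small part of the bench in that view.

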